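Set the paper length on a stacked dial to its preset stop, then start the feed

ROBOT

A 6-joint arm with a two-finger parallel gripper is mounted at the origin on the work surface. World frame = base frame: x ahead of the robot, y to its left, z up, the work surface at z = 0. Lengths are in m, angles in rad, forces in N, time in s.
With the tool pointing down it reaches from about 0.25 to 0.775 m from the base axis. Payload 4 kg.
Tool frame: the origin (TCP) lies at the centre of the arm's flange, where the gripper is bolted on; the fingertips stand 199 mm ahead of it and the grasp point (between the pads) lies 180 mm ahead of it (robot.tcp_to_tips is the z of the fingertips in the tool frame, in m); z points along the fingers, y is the line along which they close (so a half turn about z gives the same grasp; the last joint's range is limited). The gripper opens to 94 mm and grips with 3 to 60 N. Pads are 16 mm wide; open, the fingers measure 119 mm over their backs; the gripper's body (75 mm by 177 mm) begins 78 mm behind the grasp point.
Start: joints at [-1.215, 0.087, 1.371, -0, 1.684, -0.103], TCP at [0.244, -0.493, 0.405] pointing down, gripper open.
Joint ranges: [-3.1, 3.1], [-0.76, 2.03], [0.27, 2.55], [-1.08, 4.22], [0.17, 2.65], [-2.57, 2.57]. Speed limits (rad/s): [2.79, 2.79, 3.14, 3.14, 3.14, 3.14].

INTERFACE

Orientations are given as [roll, pitch, yaw] about the fixed x, y, z axes, in that order (R = Rz(yaw) Ry(pitch) Rx(roll)).
In Python, from bench import robot gives the robot as it stands.
- The arm moves only by the tool play_rows, never from a script. Its arguments are lists of equal length, an entry for each row: "translation": the shift along the tool's x, y, z scaled (see below), a list of three; "twist": the turn, a rotation vector about the tool's x, y, z scaled (see below), a list of three; "gripper": the opening, from -1 (shut) to 1 (fully open). A call has 1 to 8 rows; each row shifts and turns the commanded pose from where the row before left it, along the tool's axes as they then stand; what a row does not reach is not made up. The controller multiplies each number of a shift by 0.04 m and each number of a turn by 0.1 rad. A row lasts 1/10 s, in which the tool goes at most 50 mm and 8.59 degrees, less where a joint would pass 70% of its speed; a pose out of reach is approached as far as the arm can. A call with a number of a shift or a turn outside -1 to 1 is refused whole. A call with a gripper value outside its range is refused whole. The fingers move at their own pace and stop on an object; the grip force is fixed at half the most. Time passes only in rows, so rows that do not move let the fingers close. It gives the time, the measured TCP pose, the force, the opening and the grip force at its end, in the units of the state.
- robot.get_obs(): the state, without advancing time (a new reading comes with each control period).
- robot.snapshot(name): name is "scene" or "top"; returns the picture (384x512x3 uint8, red, green, blue); there is no depth.
- robot.camera_model(name): a dict with "camera_matrix" (3x3 intrinsics, pixels), "k1" (the pictures are not rectified: a ray, as slopes to the right and down, at radius r is drawn at 1 + k1 r^2 times it, then the intrinsics apply), "rvec" (rotation vector, rad) and "tvec" (3), from world to camera coordinates, as OpenCV has them. Camera axes: x right, y down, z forward; pixel columns grow to the right and rows downward; lengths in m; the calibration is good to about 2 mm. A picture is of the moment at which its call begins. camera_model takes no time and is no camera call.
- robot.close_job(): hands the job in; it is judged then, once.
Trained networks look in the newest picture that a camera, given by its name, has taken for a name from the list of things; names that differ only in an ending like _2 or _b are one class to them, and where a whole thing is asked for, a point or a joint stands for the part that bears it (a point fixed in the world has none). Each returns a list of dicts, best first, with "score" (0 to 1); they miss things now and then, are a little off and sometimes report something else, mostly with a low value. They report only what shows in the picture. A call takes as long as a camera call.
- robot.recognise(name, camera): "centre" ([x, y, z] in m, in world coordinates, good to about 4 mm: the middle of the surface that is visible of it).
- robot.spot_point(name, camera): "centre" ([x, y, z] in m, in world coordinates, good to about 4 mm: a listed point, or the origin of a listed thing).
The state is a dict: "time": time; "joint_positions": joint angles; "qvel": joint speeds; "joint_torque": joint torques, N m; "tool_pos": TCP position; "ee_rot": TCP orientation; "wrist_force": force on the tool from outside, world axes, zero at the start; "wrist_torque": the same for the moment, N m; "width": finger opening in m; "finger_force": force on a finger pad.
Only numpy, scipy, OpenCV 4.12 (cv2) and the standard library are available. Lean on these libraries where they do the work, as an engineer would, in place of code of your own. Each camera call takes 0.05 s, during which the arm holds its last target. There are 200 camera calls.

TASK

The paper feeder's control box has a stacked dial: turn only the wide outer ring clockwise until you feel it meet the sprung preset stop hidden inside and the stop just begins to give, gently and without forcing it further, and leave the ring resting there with the small inner knob still at its setting. Then press the round start button on the separate little housing all the way down and let it go, without disturbing the planters and the tape roll around.

Things in the scene. Friction and masses are not known exactly. Their poses are not given: they have to be found in the camera images.
- ring_centre (a point): Centre of the dial's outer ring, on its vertical axis, half-way up, 76 mm over the table. The ring is a ribbed black cylinder 58 mm in diameter, 26 mm tall; its underside is 3 mm over the control box's top. Fingers can go down on opposite sides of it at any yaw, to just over the box top. z is up; x points to the white line on the ring's top and turns with it.
- console: Grey control box under the dial, fixed to the table, 170 x 150 mm (x, y) and 60 mm tall, flat top with nothing but the dial at its middle. Origin at the centre of its underside.
- inner_mark (a point): Outer end of the white line on top of the grey inner knob, 14 mm from the dial's axis. The inner knob is 33 mm in diameter, sits on top of the ring and reaches 24 mm above it. It turns on its own and very easily (0.015 N m) and must stay as set: this point may shift by at most 3 mm.
- dial_ring (a joint): Angle of the outer ring, rad, growing clockwise seen from above; range 0 to 2.6, starts between 0 and 0.35. It stays where it is left; turning it takes a steady 0.6 N m against friction, the same all the way until the stop is met (read it while turning, or after equal small steps: at rest friction holds part of it).
- dial: The stacked dial as a whole (ring, inner knob, bright disc under them); origin on its axis at the box's top. The stop hidden in the box is met 0.55 to 1.4 rad clockwise from the start, anew each time. At the touch the turning torque jumps from 0.6 to 0.85 N m, then rises 1.0 N m per rad as the stop gives. The ring should rest 0 to 0.25 rad into it (3 to 13 N on the stop), held there by its friction.
- start_top (a point): Centre of the top face of the start button, a black round cap 40 mm in diameter, 68 mm over the table when up, in a metal collar on a grey housing 85 x 85 mm and 50 mm tall (no dial on it). It stands left or right of the control box.
- start (a joint): Travel of the start button, m: 0 up, 0.006 fully down; pressed is more than 0.005. A spring pushes it up; 5 N holds it fully down.
- pot_ribbed: Bystander, loose: terracotta planter, 104 mm across, 90 mm tall. Origin at the centre of its underside, z up. Leave it alone.
- pot_dark: Bystander, loose: grey concrete-like planter, 100 mm across, 85 mm tall. Origin at the centre of its underside, z up. Leave it alone.
- pot_glazed: Bystander, loose: amber glazed planter, 90 mm across, 80 mm tall. Origin at the centre of its underside, z up. Leave it alone.
- pot_white: Bystander, loose: white glazed planter, 90 mm across, 75 mm tall. Origin at the centre of its underside, z up. Leave it alone.
- bowl_straw: Bystander, loose: straw-coloured bowl, 150 mm across, 50 mm tall. Origin at the centre of its underside, z up. Leave it alone.
- tape_roll: Bystander, loose: kraft tape roll lying flat, 100 mm across, 48 mm tall. Origin at the centre of its underside, z up. Leave it alone.

How it is judged:
On the way, in this order (a step that is already met when the one before it is completed fails the run):
1. the outer ring has met the sprung stop and presses on it, not too hard (contact force between dial and console between 3 and 13 N), for 0.3 s.
2. the start button is pressed all the way down (value of joint start above 0.005 m), for 0.1 s.
At the end, for the whole second after the job is handed in: The outer ring rests against the sprung stop pressing on it with 3 to 13 N, the inner knob's mark is within 3 mm of where it was, and the start button is up again after having been pressed fully down (all of step 1 and distance of inner_mark from where it was at the start of the episode below 0.003 m and value of joint start below 0.001 m); the robot touches nothing.
It fails at once if the sprung stop is forced (the ring presses on it with over 13 N) (contact force between dial and console above 13 N).
It fails at once if the inner knob is turned (its mark shifts more than 3 mm) (distance of inner_mark from where it was at the start of the episode above 0.003 m).
It fails at once if a planter, the bowl or the tape roll is shifted by more than 20 mm (distance of any of pot_ribbed, pot_dark, pot_glazed, pot_white, bowl_straw, tape_roll from where it was at the start of the episode above 0.02 m).
It also fails if it takes over 69 s, if anything falls off the work surface, if the arm or the gripper's body presses on something with over 40 N, if the wrist force passes 120 N, or if a joint passes its speed limit or range.

## Working session

There is one attempt and no reset: what is moved stays moved. The work goes in short steps, Python scripts to look and compute and a tool call to move; the robot and the scene stay as the last step left them, time stands still between calls to the robot, and variables do not carry over. Pictures are saved under pics/ and viewed, at most 10 in all, crops included, and the job is handed in when it is done.

Besides the shell and the picture viewer there is one more tool, called after ">>>" by a JSON object that holds its "op" and its "data", one argument or row to a line. play_rows: Moves the arm, as the interface text tells. Its arguments: {"type":"object","properties":{"translation":{"type":"array","items":{"type":"array","items":{"type":"number","minimum":-1,"maximum":1}}},"twist":{"type":"array","items":{"type":"array","items":{"type":"number","minimum":-1,"maximum":1}}},"gripper":{"type":"array","items":{"type":"number"}}},"required":["translation","twist","gripper"]}

```bash
mkdir -p pics; python3 - <<'E'
from bench import robot
import cv2,numpy as np
for c in("scene","top"):
    cv2.imwrite(f"pics/{c}0.png",robot.snapshot(c)[:,:,::-1])
for c in("top","scene"):
  for n in("ring_centre","inner_mark","start_top","console"):
    print(c,n,[(np.round(d["centre"],3).tolist(),round(d["score"],2)) for d in robot.spot_point(n,c)[:2]])
for n in("pot_ribbed","pot_dark","pot_glazed","pot_white","bowl_straw","tape_roll"):
    print(n,[(np.round(d["centre"],3).tolist(),round(d["score"],2)) for d in robot.spot_point(n,"top")[:2]])
o=robot.get_obs();print({k:np.round(v,3).tolist() for k,v in o.items()})
E
```

```text
top ring_centre [([0.488, 0.037, 0.074], 0.69)]
top inner_mark [([0.483, 0.038, 0.074], 0.61), ([0.694, 0.295, 0.001], 0.52)]
top start_top [([0.481, 0.302, 0.073], 0.5)]
top console []
scene ring_centre [([0.494, 0.046, 0.115], 0.66), ([0.488, 0.037, 0.077], 0.61)]
scene inner_mark [([0.498, 0.046, 0.116], 0.61)]
scene start_top [([0.485, 0.298, 0.071], 0.47)]
scene console [([0.488, 0.046, 0.0], 0.65)]
pot_ribbed [([0.494, -0.3, -0.002], 0.88)]
pot_dark [([0.48, 0.303, 0.072], 0.72), ([0.731, 0.09, -0.001], 0.61)]
pot_glazed [([0.691, 0.297, -0.0], 0.57)]
pot_white [([0.701, -0.351, 0.0], 0.64)]
bowl_straw [([0.717, -0.115, 0.001], 0.97)]
tape_roll [([0.272, 0.276, -0.0], 0.88), ([0.485, 0.035, 0.076], 0.51)]
{'time': 0.8, 'joint_positions': [-1.215, 0.087, 1.371, 0.0, 1.684, -0.103], 'qvel': [0.0, -0.001, -0.0, -0.0, 0.001, -0.001], 'joint_torque': [0.001, -33.999, -30.258, 0.072, 0.024, -0.0], 'tool_pos': [0.244, -0.493, 0.405], 'ee_rot': [3.141, -0.0, 0.459], 'wrist_force': [0.111, -0.311, -0.564], 'wrist_torque': [0.01, 0.011, 0.01], 'finger_force': 0.0, 'width': 0.094}
```

View pics/top0.png

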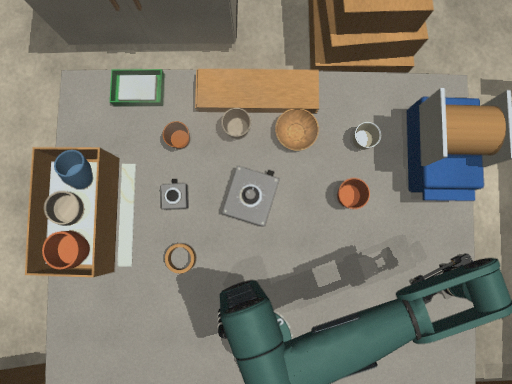

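View pics/scene0.png

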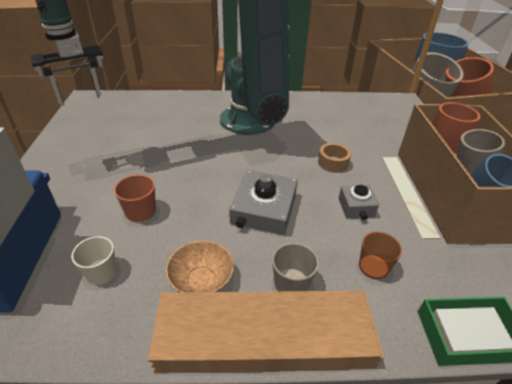

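Top view: the dial is at about (251,195), the button housing at (173,196), the tape roll at (180,258) and the arm is clear of all of them. I'll refine the dial and button centres with an overlay.

```bash
cat > h.py <<'E'
from bench import robot
import cv2,numpy as np
def proj(P,c="top"):
    m=robot.camera_model(c);R=cv2.Rodrigues(np.array(m["rvec"],float))[0]
    q=np.atleast_2d(P)@R.T+np.ravel(m["tvec"]);s=q[:,:2]/q[:,2:]
    s=s*(1+m["k1"]*(s**2).sum(1,keepdims=True));K=np.array(m["camera_matrix"])
    return s@K[:2,:2].T+K[:2,2]
def circ(x,y,z,r):
    a=np.linspace(0,2*np.pi,60);return np.c_[x+r*np.cos(a),y+r*np.sin(a),0*a+z]
def st():
    o=robot.get_obs();print({k:np.round(o[k],3).tolist() for k in("time","joint_positions","tool_pos","ee_rot","wrist_force","wrist_torque","width","finger_force")})
E
python3 - <<'E'
from h import *
im=cv2.imread("pics/top0.png")
def crop(cam,src,x0,y0,w,h,f,circs):
    im=cv2.imread(src)[y0:y0+h,x0:x0+w];im=cv2.resize(im,None,fx=f,fy=f,interpolation=cv2.INTER_CUBIC)
    for c,col in circs:
        p=((proj(circ(*c),cam)-[x0,y0]+.5)*f).astype(int);cv2.polylines(im,[p],True,col,1)
    return im
C=[((.488,.04,.089,.029),(0,255,0)),((.488,.04,.113,.0165),(0,0,255)),((.482,.30,.068,.02),(0,255,255))]
a=crop("top","pics/top0.png",220,162,66,66,6,C);b=crop("top","pics/top0.png",140,162,66,66,6,C)
p=proj([[.488,.04,.113]],"scene")[0].astype(int);q=proj([[.482,.3,.068]],"scene")[0].astype(int);print(p,q)
c=crop("scene","pics/scene0.png",p[0]-33,p[1]-15,66,33,6,C);d=crop("scene","pics/scene0.png",q[0]-33,q[1]-15,66,33,6,C)
cv2.imwrite("pics/crop.png",np.vstack([np.hstack([a,b]),np.hstack([c,d])]))
E
```

```text
[266 177] [360 189]
```

View pics/crop.png

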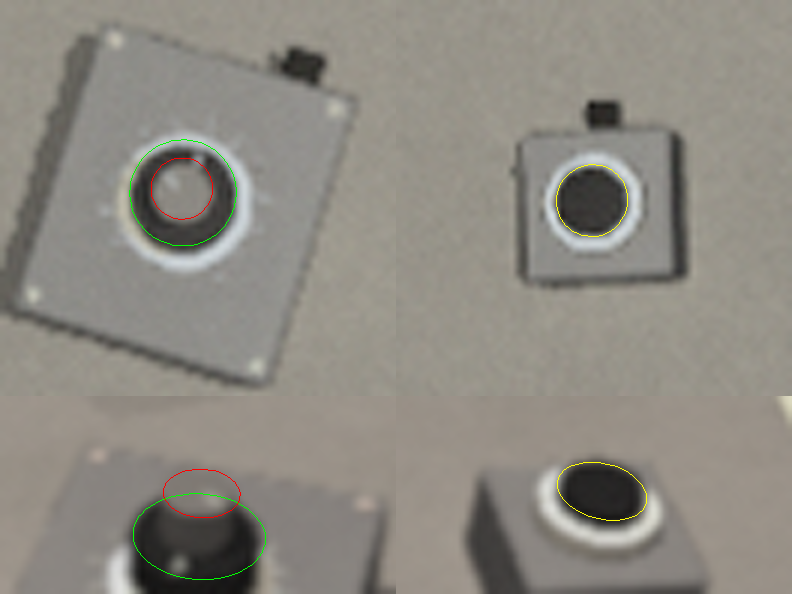

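Crop: the button overlay fits at (0.482, 0.300). The dial ring is about 7 crop pixels below the green circle in the top view, so its centre is near (0.485, 0.039). I'll approach above it and use contact to centre.

```bash
cat >> h.py <<'E'
from scipy.spatial.transform import Rotation as Ro
def plan(target,dyaw,n):
    o=robot.get_obs();p=np.array(o["tool_pos"]);R=Ro.from_euler("xyz",o["ee_rot"])
    w=-dyaw/n/.1;T=[]
    d=(np.array(target)-p)/n
    for i in range(n):
        T.append(np.round(R.inv().apply(d)/.04,2).tolist());R=R*Ro.from_rotvec([0,0,w*.1])
    for i in range(0,n,8): print(T[i:i+8],"twist",round(w,3))
E
python3 -c "
from h import *
plan([.485,.039,.35],1.4,16)"
```

```text
[[0.71, -0.58, 0.09], [0.75, -0.51, 0.09], [0.8, -0.45, 0.09], [0.83, -0.38, 0.09], [0.86, -0.3, 0.09], [0.88, -0.22, 0.09], [0.9, -0.15, 0.09], [0.91, -0.07, 0.09]] twist -0.875
[[0.91, 0.01, 0.09], [0.91, 0.09, 0.09], [0.9, 0.17, 0.09], [0.88, 0.25, 0.09], [0.85, 0.32, 0.09], [0.82, 0.4, 0.09], [0.78, 0.47, 0.09], [0.74, 0.54, 0.09]] twist -0.875
```

>>> {"op": "play_rows", "data": {
  "translation": [
    [0.71,-0.58,0.09],
    [0.75,-0.51,0.09],
    [0.8,-0.45,0.09],
    [0.83,-0.38,0.09],
    [0.86,-0.3,0.09],
    [0.88,-0.22,0.09],
    [0.9,-0.15,0.09],
    [0.91,-0.07,0.09]
  ],
  "twist": [
    [0,0,-0.875],
    [0,0,-0.875],
    [0,0,-0.875],
    [0,0,-0.875],
    [0,0,-0.875],
    [0,0,-0.875],
    [0,0,-0.875],
    [0,0,-0.875]
  ],
  "gripper": [1,1,1,1,1,1,1,1]
}}

```text
time: 1.6
tool_pos: [0.3642, -0.2257, 0.376]
ee_rot: [3.141, 0.0, 1.162]
wrist_force: [0.2, 0.3, 0.1]
width: 0.0941
finger_force: 0.0
```

>>> {"op": "play_rows", "data": {
  "translation": [
    [0.91,0.01,0.09],
    [0.91,0.09,0.09],
    [0.9,0.17,0.09],
    [0.88,0.25,0.09],
    [0.85,0.32,0.09],
    [0.82,0.4,0.09],
    [0.78,0.47,0.09],
    [0.74,0.54,0.09]
  ],
  "twist": [
    [0,0,-0.875],
    [0,0,-0.875],
    [0,0,-0.875],
    [0,0,-0.875],
    [0,0,-0.875],
    [0,0,-0.875],
    [0,0,-0.875],
    [0,0,-0.875]
  ],
  "gripper": [1,1,1,1,1,1,1,1]
}}

```text
time: 2.4
tool_pos: [0.4849, 0.0404, 0.3472]
ee_rot: [3.141, 0.0, 1.863]
wrist_force: [1.0, -0.7, 0.7]
width: 0.0941
finger_force: 0.0
```

>>> {"op": "play_rows", "data": {
  "translation": [
    [0,0,0],
    [0,0,0],
    [0,0,0]
  ],
  "twist": [
    [0,0,0],
    [0,0,0],
    [0,0,0]
  ],
  "gripper": [1,1,1]
}}

```text
time: 2.7
tool_pos: [0.4843, 0.0381, 0.3472]
ee_rot: [-3.141, 0.001, 1.857]
wrist_force: [-0.3, -0.7, 0.2]
width: 0.0942
finger_force: 0.0
```

```bash
python3 -c "
from h import *
st()
for z in(.35,):plan([.485,.039,z],0,1)
im=robot.snapshot('scene');cv2.imwrite('pics/s1.png',cv2.resize(im[110:240,190:340,::-1],None,fx=4,fy=4,interpolation=cv2.INTER_CUBIC))"
```

```text
{'time': 2.7, 'joint_positions': [-0.038, -0.038, 1.612, -0.001, 1.567, -0.325], 'tool_pos': [0.484, 0.038, 0.347], 'ee_rot': [-3.141, 0.001, 1.857], 'wrist_force': [-0.319, -0.741, 0.174], 'wrist_torque': [-0.101, -0.093, 0.022], 'width': 0.094, 'finger_force': 0.0}
[[0.02, 0.02, -0.07]] twist 0.0
```

View pics/s1.png

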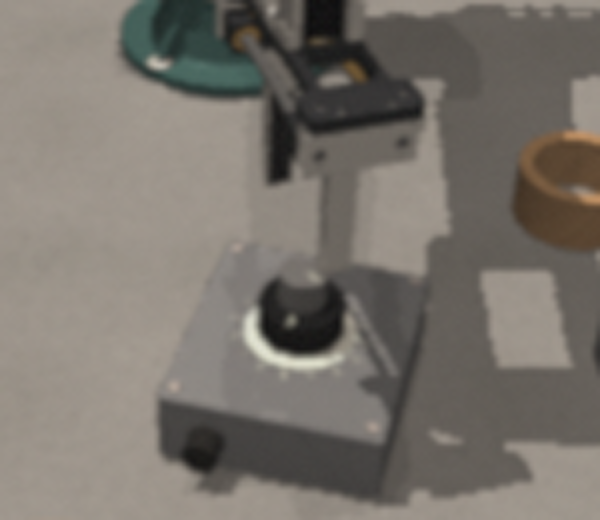

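>>> {"op": "play_rows", "data": {
  "translation": [
    [0,0,0.5],
    [0,0,0.6],
    [0,0,0.6],
    [0,0,0.38],
    [0,0,0],
    [0,0,0],
    [0,0,0]
  ],
  "twist": [
    [0,0,0],
    [0,0,0],
    [0,0,0],
    [0,0,0],
    [0,0,0],
    [0,0,0],
    [0,0,0]
  ],
  "gripper": [1,1,1,1,0.5,0.36,0.36]
}}

```text
time: 3.45
tool_pos: [0.485, 0.0383, 0.2654]
ee_rot: [3.139, 0.001, 1.858]
wrist_force: [0.1, 0.2, 0.7]
width: 0.0735
finger_force: 0.0
```

```bash
python3 -c "
from h import *
st()"
```

```text
{'time': 3.45, 'joint_positions': [-0.038, 0.017, 1.726, -0.0, 1.396, -0.325], 'tool_pos': [0.485, 0.038, 0.265], 'ee_rot': [3.139, 0.001, 1.858], 'wrist_force': [0.054, 0.217, 0.652], 'wrist_torque': [0.005, -0.146, 0.027], 'width': 0.074, 'finger_force': 0.0}
```

Now close in stages.

>>> {"op": "play_rows", "data": {
  "translation": [
    [0,0,0],
    [0,0,0],
    [0,0,0],
    [0,0,0]
  ],
  "twist": [
    [0,0,0],
    [0,0,0],
    [0,0,0],
    [0,0,0]
  ],
  "gripper": [0.33,0.31,0.3,0.29]
}}

```text
time: 3.85
tool_pos: [0.4851, 0.0389, 0.2647]
ee_rot: [3.139, 0.001, 1.859]
wrist_force: [2.2, -0.4, 2.0]
width: 0.0605
finger_force: 0.9
```

```bash
python3 -c "
from h import *
st()"
```

```text
{'time': 3.85, 'joint_positions': [-0.037, 0.018, 1.726, 0.0, 1.395, -0.325], 'tool_pos': [0.485, 0.039, 0.265], 'ee_rot': [3.139, 0.001, 1.859], 'wrist_force': [2.233, -0.418, 1.982], 'wrist_torque': [0.001, -0.507, 0.015], 'width': 0.06, 'finger_force': 0.857}
```

>>> {"op": "play_rows", "data": {
  "translation": [
    [0,-0.03,0],
    [0,0,0],
    [0,0,0],
    [0,0,0],
    [0,0,0]
  ],
  "twist": [
    [0,0,0],
    [0,0,0],
    [0,0,0],
    [0,0,0],
    [0,0,0]
  ],
  "gripper": [0.28,0.25,0.2,0.1,0.0]
}}

```text
time: 4.35
tool_pos: [0.4852, 0.039, 0.2646]
ee_rot: [3.133, 0.001, 1.859]
wrist_force: [9.0, 2.6, -3.6]
width: 0.057
finger_force: 30.0
```

```bash
python3 -c "
from h import *
st()"
```

```text
{'time': 4.35, 'joint_positions': [-0.037, 0.016, 1.728, 0.002, 1.389, -0.325], 'tool_pos': [0.485, 0.039, 0.265], 'ee_rot': [3.133, 0.001, 1.859], 'wrist_force': [8.989, 2.613, -3.564], 'wrist_torque': [0.306, -1.515, -0.069], 'width': 0.057, 'finger_force': 30.005}
```

>>> {"op": "play_rows", "data": {
  "translation": [
    [0,-0.03,0],
    [0,0,0],
    [0,0,0],
    [0,0,0],
    [0,0,0],
    [0,0,0],
    [0,0,0],
    [0,0,0]
  ],
  "twist": [
    [0,0,0],
    [0,0,0],
    [0,0,0.4],
    [0,0,0.4],
    [0,0,0.4],
    [0,0,0.4],
    [0,0,0.4],
    [0,0,0.4]
  ],
  "gripper": [0,0,0,0,0,0,0,0]
}}

```text
time: 5.15
tool_pos: [0.4846, 0.0389, 0.2646]
ee_rot: [3.131, -0.001, 1.619]
wrist_force: [12.4, 3.2, -5.3]
width: 0.0577
finger_force: 30.0
```

```bash
python3 -c "
from h import *
st()"
```

```text
{'time': 5.15, 'joint_positions': [-0.037, 0.014, 1.73, 0.002, 1.387, -0.086], 'tool_pos': [0.485, 0.039, 0.265], 'ee_rot': [3.131, -0.001, 1.619], 'wrist_force': [12.362, 3.175, -5.343], 'wrist_torque': [0.507, -1.798, 0.556], 'width': 0.058, 'finger_force': 30.019}
```

>>> {"op": "play_rows", "data": {
  "translation": [
    [0,0.04,0],
    [0,0.04,0],
    [0,0,0],
    [0,0,0],
    [0,0,0]
  ],
  "twist": [
    [0,0,0],
    [0,0,0],
    [0,0,0.4],
    [0,0,0.4],
    [0,0,0.4]
  ],
  "gripper": [0,0,0,0,0]
}}

```text
time: 5.65
tool_pos: [0.4861, 0.0389, 0.2646]
ee_rot: [3.138, -0.002, 1.499]
wrist_force: [2.7, 2.9, 1.2]
width: 0.0575
finger_force: 30.0
```

```bash
python3 -c "
from h import *
st()"
```

```text
{'time': 5.65, 'joint_positions': [-0.037, 0.02, 1.724, 0.002, 1.394, 0.034], 'tool_pos': [0.486, 0.039, 0.265], 'ee_rot': [3.138, -0.002, 1.499], 'wrist_force': [2.678, 2.938, 1.172], 'wrist_torque': [0.453, -1.016, 0.55], 'width': 0.057, 'finger_force': 29.985}
```

>>> {"op": "play_rows", "data": {
  "translation": [
    [0,0.02,0],
    [0,0,0],
    [0,0,0],
    [0,0,0]
  ],
  "twist": [
    [0,0,0.4],
    [0,0,0.4],
    [0,0,0.4],
    [0,0,0.4]
  ],
  "gripper": [0,0,0,0]
}}

```text
time: 6.05
tool_pos: [0.4864, 0.039, 0.2646]
ee_rot: [3.14, -0.002, 1.339]
wrist_force: [-0.0, 3.2, 2.2]
width: 0.0573
finger_force: 30.0
```

```bash
python3 -c "
from h import *
st()
im=robot.snapshot('scene');cv2.imwrite('pics/s2.png',cv2.resize(im[110:240,190:340,::-1],None,fx=4,fy=4,interpolation=cv2.INTER_CUBIC))"
```

```text
{'time': 6.05, 'joint_positions': [-0.037, 0.021, 1.723, 0.001, 1.395, 0.194], 'tool_pos': [0.486, 0.039, 0.265], 'ee_rot': [3.14, -0.002, 1.339], 'wrist_force': [-0.018, 3.152, 2.244], 'wrist_torque': [0.343, -0.76, 0.582], 'width': 0.057, 'finger_force': 29.984}
```

View pics/s2.png

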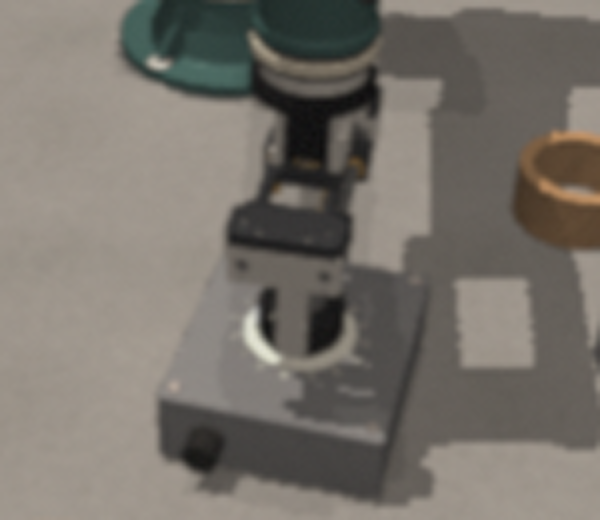

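The near finger sits on the ring's front at about (292,325), and the mark is hidden. Torque is steady at about 0.57, so I'll step on from here in small steps.

>>> {"op": "play_rows", "data": {
  "translation": [
    [0,0,0],
    [0,0,0]
  ],
  "twist": [
    [0,0,0.35],
    [0,0,0.35]
  ],
  "gripper": [0,0]
}}

```text
time: 6.3
tool_pos: [0.4864, 0.0389, 0.2646]
ee_rot: [3.14, -0.002, 1.27]
wrist_force: [0.2, 3.4, 2.0]
width: 0.0576
finger_force: 30.0
```

```bash
cat > t.py <<'E'
from h import *
o=robot.get_obs();print(round(o["time"],2),"yaw",round(o["ee_rot"][2],3),"tq",np.round(o["wrist_torque"],3),"F",np.round(o["wrist_force"],1))
E
python3 t.py
```

```text
6.3 yaw 1.27 tq [ 0.341 -0.815  0.557] F [0.2 3.4 2. ]
```

>>> {"op": "play_rows", "data": {
  "translation": [
    [0,0,0],
    [0,0,0]
  ],
  "twist": [
    [0,0,0.3],
    [0,0,0.3]
  ],
  "gripper": [0,0]
}}

```text
time: 6.5
tool_pos: [0.4864, 0.039, 0.2646]
ee_rot: [3.14, -0.002, 1.21]
wrist_force: [-0.3, 4.6, 2.2]
width: 0.0574
finger_force: 30.0
```

```bash
python3 t.py
```

```text
6.5 yaw 1.21 tq [ 0.335 -0.719  0.533] F [-0.3  4.6  2.2]
```

>>> {"op": "play_rows", "data": {
  "translation": [
    [0,0,0],
    [0,0,0]
  ],
  "twist": [
    [0,0,0.3],
    [0,0,0.3]
  ],
  "gripper": [0,0]
}}

```text
time: 6.7
tool_pos: [0.4864, 0.0389, 0.2646]
ee_rot: [3.141, -0.002, 1.15]
wrist_force: [-0.1, 4.2, 2.0]
width: 0.0574
finger_force: 30.0
```

```bash
python3 t.py
```

```text
6.7 yaw 1.15 tq [ 0.309 -0.737  0.626] F [-0.1  4.2  2. ]
```

>>> {"op": "play_rows", "data": {
  "translation": [
    [0,0,0],
    [0,0,0]
  ],
  "twist": [
    [0,0,0.3],
    [0,0,0.3]
  ],
  "gripper": [0,0]
}}

```text
time: 6.9
tool_pos: [0.4864, 0.039, 0.2646]
ee_rot: [3.141, -0.002, 1.09]
wrist_force: [0.4, 4.7, 3.4]
width: 0.0577
finger_force: 30.0
```

```bash
python3 t.py
```

```text
6.9 yaw 1.09 tq [ 0.261 -0.775  0.568] F [0.4 4.7 3.4]
```

>>> {"op": "play_rows", "data": {
  "translation": [
    [0,0,0],
    [0,0,0]
  ],
  "twist": [
    [0,0,0.3],
    [0,0,0.3]
  ],
  "gripper": [0,0]
}}

```text
time: 7.1
tool_pos: [0.4863, 0.039, 0.2646]
ee_rot: [3.141, -0.002, 1.03]
wrist_force: [-0.1, 4.8, 3.3]
width: 0.0576
finger_force: 30.0
```

```bash
python3 t.py
```

```text
7.1 yaw 1.03 tq [ 0.213 -0.725  0.618] F [-0.1  4.8  3.3]
```

>>> {"op": "play_rows", "data": {
  "translation": [
    [0,0,0],
    [0,0,0]
  ],
  "twist": [
    [0,0,0.3],
    [0,0,0.3]
  ],
  "gripper": [0,0]
}}

```text
time: 7.3
tool_pos: [0.4863, 0.039, 0.2646]
ee_rot: [3.141, -0.002, 0.97]
wrist_force: [-0.1, 4.1, 2.3]
width: 0.0573
finger_force: 30.0
```

```bash
python3 t.py
```

```text
7.3 yaw 0.97 tq [ 0.241 -0.653  0.6  ] F [-0.1  4.1  2.3]
```

>>> {"op": "play_rows", "data": {
  "translation": [
    [0,0,0],
    [0,0,0]
  ],
  "twist": [
    [0,0,0.3],
    [0,0,0.3]
  ],
  "gripper": [0,0]
}}

```text
time: 7.5
tool_pos: [0.4863, 0.039, 0.2646]
ee_rot: [3.141, -0.002, 0.911]
wrist_force: [0.6, 3.3, 3.4]
width: 0.0578
finger_force: 30.0
```

```bash
python3 t.py
```

```text
7.5 yaw 0.911 tq [ 0.192 -0.685  0.618] F [0.6 3.3 3.4]
```

>>> {"op": "play_rows", "data": {
  "translation": [
    [0,0,0],
    [0,0,0]
  ],
  "twist": [
    [0,0,0.3],
    [0,0,0.3]
  ],
  "gripper": [0,0]
}}

```text
time: 7.7
tool_pos: [0.4863, 0.039, 0.2646]
ee_rot: [3.141, -0.002, 0.851]
wrist_force: [-0.5, 5.5, 2.6]
width: 0.0573
finger_force: 30.0
```

```bash
python3 t.py
```

```text
7.7 yaw 0.851 tq [ 0.203 -0.644  0.572] F [-0.5  5.5  2.6]
```

```bash
python3 -c "
from h import *
im=robot.snapshot('scene');cv2.imwrite('pics/s3.png',cv2.resize(im[165:215,235:295,::-1],None,fx=10,fy=10,interpolation=cv2.INTER_CUBIC))"
```

```text
(no output)
```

View pics/s3.png

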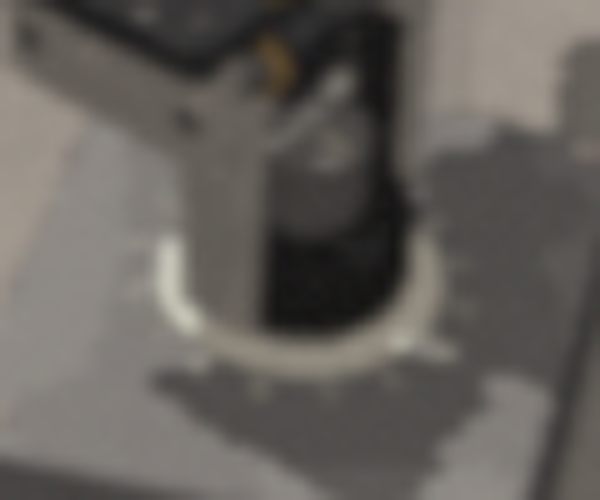

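The ring's white mark is no longer at the front (it would show at about (320,250)), so the ring is turning with the fingers. I'll continue.

>>> {"op": "play_rows", "data": {
  "translation": [
    [0,0,0],
    [0,0,0]
  ],
  "twist": [
    [0,0,0.3],
    [0,0,0.3]
  ],
  "gripper": [0,0]
}}

```text
time: 7.95
tool_pos: [0.4863, 0.039, 0.2646]
ee_rot: [3.141, -0.002, 0.791]
wrist_force: [0.1, 5.1, 3.1]
width: 0.0577
finger_force: 30.0
```

```bash
python3 t.py
```

```text
7.95 yaw 0.791 tq [ 0.262 -0.584  0.54 ] F [0.1 5.1 3.1]
```

>>> {"op": "play_rows", "data": {
  "translation": [
    [0,0,0],
    [0,0,0]
  ],
  "twist": [
    [0,0,0.3],
    [0,0,0.3]
  ],
  "gripper": [0,0]
}}

```text
time: 8.15
tool_pos: [0.4863, 0.039, 0.2646]
ee_rot: [-3.142, -0.002, 0.731]
wrist_force: [0.5, 4.9, 3.0]
width: 0.0574
finger_force: 30.0
```

```bash
python3 t.py
```

```text
8.15 yaw 0.731 tq [ 0.244 -0.563  0.549] F [0.5 4.9 3. ]
```

>>> {"op": "play_rows", "data": {
  "translation": [
    [0,0,0],
    [0,0,0]
  ],
  "twist": [
    [0,0,0.3],
    [0,0,0.3]
  ],
  "gripper": [0,0]
}}

```text
time: 8.35
tool_pos: [0.4863, 0.039, 0.2646]
ee_rot: [-3.141, -0.002, 0.671]
wrist_force: [-1.0, 5.2, 3.8]
width: 0.0576
finger_force: 30.0
```

```bash
python3 t.py
```

```text
8.35 yaw 0.671 tq [ 0.232 -0.531  0.608] F [-1.   5.2  3.8]
```

>>> {"op": "play_rows", "data": {
  "translation": [
    [0,0,0],
    [0,0,0]
  ],
  "twist": [
    [0,0,0.3],
    [0,0,0.3]
  ],
  "gripper": [0,0]
}}

```text
time: 8.55
tool_pos: [0.4863, 0.039, 0.2645]
ee_rot: [-3.141, -0.001, 0.611]
wrist_force: [0.4, 4.2, 3.9]
width: 0.0576
finger_force: 30.0
```

```bash
python3 t.py
```

```text
8.55 yaw 0.611 tq [ 0.377 -0.377  0.88 ] F [0.4 4.2 3.9]
```

Torque has jumped to 0.88, so the stop is met. I'll go a little further in.

>>> {"op": "play_rows", "data": {
  "translation": [
    [0,0,0],
    [0,0,0]
  ],
  "twist": [
    [0,0,0.25],
    [0,0,0.25]
  ],
  "gripper": [0,0]
}}

```text
time: 8.75
tool_pos: [0.4863, 0.039, 0.2645]
ee_rot: [-3.141, -0.001, 0.561]
wrist_force: [-0.1, 4.6, 4.5]
width: 0.0574
finger_force: 30.0
```

```bash
python3 t.py
```

```text
8.75 yaw 0.561 tq [ 0.505 -0.323  0.898] F [-0.1  4.6  4.5]
```

>>> {"op": "play_rows", "data": {
  "translation": [
    [0,0,0],
    [0,0,0],
    [0,0,0],
    [0,0,0],
    [0,0,0]
  ],
  "twist": [
    [0,0,0.3],
    [0,0,0],
    [0,0,0],
    [0,0,0],
    [0,0,0]
  ],
  "gripper": [0,0,0,0,0]
}}

```text
time: 9.25
tool_pos: [0.4863, 0.0389, 0.2645]
ee_rot: [-3.141, -0.001, 0.531]
wrist_force: [0.2, 5.8, 4.3]
width: 0.0572
finger_force: 30.0
```

```bash
python3 t.py
```

```text
9.25 yaw 0.531 tq [ 0.521 -0.335  0.606] F [0.2 5.8 4.3]
```

>>> {"op": "play_rows", "data": {
  "translation": [
    [0,0,0],
    [0,0,0],
    [0,0,0],
    [0,0,0],
    [0,0,0],
    [0,0,0]
  ],
  "twist": [
    [0,0,0],
    [0,0,0],
    [0,0,0],
    [0,0,0],
    [0,0,0],
    [0,0,0]
  ],
  "gripper": [0.26,0.3,0.4,0.6,0.8,0.9]
}}

```text
time: 9.85
tool_pos: [0.4862, 0.0381, 0.2637]
ee_rot: [3.142, 0.0, 0.529]
wrist_force: [0.5, -0.4, 0.0]
width: 0.0864
finger_force: 0.0
```

```bash
python3 t.py
```

```text
9.85 yaw 0.529 tq [-0.018 -0.016 -0.016] F [ 0.5 -0.4  0. ]
```

>>> {"op": "play_rows", "data": {
  "translation": [
    [0,0,-0.3],
    [0,0,-0.6],
    [0,0,-0.8],
    [0,0,-0.8],
    [0,0,0],
    [0,0,0]
  ],
  "twist": [
    [0,0,0],
    [0,0,0],
    [0,0,0],
    [0,0,0],
    [0,0,0],
    [0,0,0]
  ],
  "gripper": [0.9,0.9,0.9,0.9,0,-1]
}}

```text
time: 10.45
tool_pos: [0.4863, 0.0382, 0.3652]
ee_rot: [3.14, -0.002, 0.529]
wrist_force: [0.3, 0.4, -0.0]
width: 0.0767
finger_force: 0.0
```

```bash
python3 t.py; python3 -c "
from h import *
plan([.482,.3,.34],0,8)"
```

```text
10.45 yaw 0.529 tq [0.024 0.017 0.021] F [ 0.3  0.4 -0. ]
[[0.4, -0.71, 0.08], [0.4, -0.71, 0.08], [0.4, -0.71, 0.08], [0.4, -0.71, 0.08], [0.4, -0.71, 0.08], [0.4, -0.71, 0.08], [0.4, -0.71, 0.08], [0.4, -0.71, 0.08]] twist 0.0
```

>>> {"op": "play_rows", "data": {
  "translation": [
    [0.4,-0.71,0.08],
    [0.4,-0.71,0.08],
    [0.4,-0.71,0.08],
    [0.4,-0.71,0.08],
    [0.4,-0.71,0.08],
    [0.4,-0.71,0.08],
    [0.4,-0.71,0.08],
    [0.4,-0.71,0.08]
  ],
  "twist": [
    [0,0,0],
    [0,0,0],
    [0,0,0],
    [0,0,0],
    [0,0,0],
    [0,0,0],
    [0,0,0],
    [0,0,0]
  ],
  "gripper": [-1,-1,-1,-1,-1,-1,-1,-1]
}}

```text
time: 11.25
tool_pos: [0.4815, 0.3001, 0.3358]
ee_rot: [-3.142, 0.004, 0.529]
wrist_force: [0.7, -0.1, 0.1]
width: 0.013
finger_force: 0.0
```

>>> {"op": "play_rows", "data": {
  "translation": [
    [0,0,0],
    [0,0,0],
    [0,0,0.4],
    [0,0,0.4],
    [0,0,0]
  ],
  "twist": [
    [0,0,0],
    [0,0,0],
    [0,0,0],
    [0,0,0],
    [0,0,0]
  ],
  "gripper": [-1,-1,-1,-1,-1]
}}

```text
time: 11.75
tool_pos: [0.4815, 0.2973, 0.3031]
ee_rot: [3.142, 0.007, 0.527]
wrist_force: [-0.6, -0.3, -0.9]
width: 0.0006
finger_force: 0.0
```

```bash
python3 t.py; python3 -c "
from h import *
plan([.482,.3,.28],0,1)
im=robot.snapshot('scene')
a=im[150:220,225:305,::-1];b=im[150:220,320:400,::-1]
cv2.imwrite('pics/s4.png',cv2.resize(np.hstack([a,b]),None,fx=5,fy=5,interpolation=cv2.INTER_CUBIC))"
```

```text
11.75 yaw 0.527 tq [-0.043  0.017  0.053] F [-0.6 -0.3 -0.9]
[[0.05, -0.05, 0.58]] twist 0.0
```

View pics/s4.png

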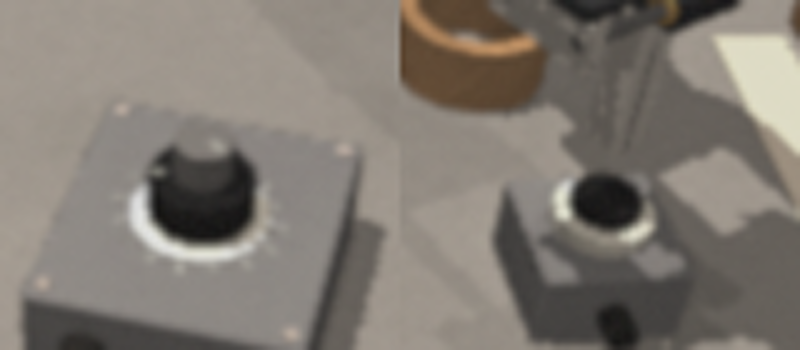

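The ring's mark is now on the left at (157,172), which fits about 1.3 rad of turn. The shut fingers are above the button at (615,150).

>>> {"op": "play_rows", "data": {
  "translation": [
    [0.05,-0.05,0.4],
    [0,0,0.35],
    [0,0,0.1],
    [0,0,0.08],
    [0,0,0.08],
    [0,0,0]
  ],
  "twist": [
    [0,0,0],
    [0,0,0],
    [0,0,0],
    [0,0,0],
    [0,0,0],
    [0,0,0]
  ],
  "gripper": [-1,-1,-1,-1,-1,-1]
}}

```text
time: 12.4
tool_pos: [0.4828, 0.3015, 0.2665]
ee_rot: [3.141, 0.0, 0.529]
wrist_force: [-3.1, -2.7, 3.8]
width: 0.0006
finger_force: 2.1
```

```bash
python3 t.py
```

```text
12.4 yaw 0.529 tq [-0.477  0.453 -0.025] F [-3.1 -2.7  3.8]
```

>>> {"op": "play_rows", "data": {
  "translation": [
    [0,0,0.06],
    [0,0,0.06],
    [0,0,0]
  ],
  "twist": [
    [0,0,0],
    [0,0,0],
    [0,0,0]
  ],
  "gripper": [-1,-1,-1]
}}

```text
time: 12.7
tool_pos: [0.4829, 0.3016, 0.2653]
ee_rot: [3.141, -0.002, 0.529]
wrist_force: [-7.2, -5.4, 16.9]
width: 0.0002
finger_force: 8.4
```

```bash
python3 t.py
```

```text
12.7 yaw 0.529 tq [-0.981  1.363 -0.007] F [-7.2 -5.4 16.9]
```

```bash
python3 -c "
from h import *
im=robot.snapshot('scene');im2=robot.snapshot('top')
a=im[130:220,305:405,::-1];b=im2[150:240,125:225,::-1]
cv2.imwrite('pics/s5.png',cv2.resize(np.hstack([a,b]),None,fx=4,fy=4,interpolation=cv2.INTER_CUBIC))"
```

```text
(no output)
```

View pics/s5.png

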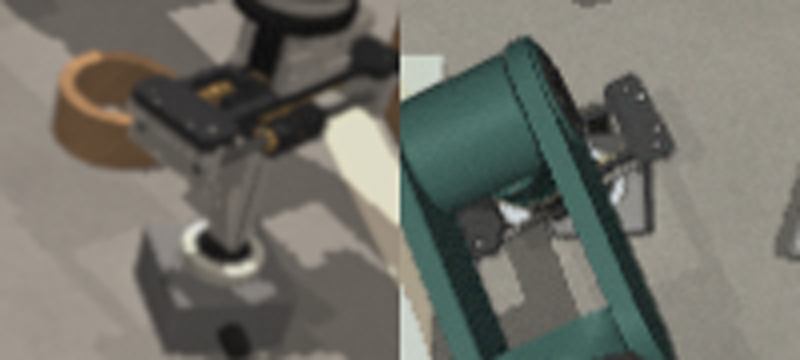

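>>> {"op": "play_rows", "data": {
  "translation": [
    [0,0,-0.2],
    [0,0,0],
    [0,0,0]
  ],
  "twist": [
    [0,0,0],
    [0,0,0],
    [0,0,0]
  ],
  "gripper": [-1,-1,-1]
}}

```text
time: 13.1
tool_pos: [0.4835, 0.3022, 0.2696]
ee_rot: [3.142, -0.004, 0.529]
wrist_force: [1.8, 0.3, 2.3]
width: 0.0002
finger_force: 1.2
```

>>> {"op": "play_rows", "data": {
  "translation": [
    [0,0,-0.05],
    [0,0,0]
  ],
  "twist": [
    [0,0,0],
    [0,0,0]
  ],
  "gripper": [-1,-1]
}}

```text
time: 13.3
tool_pos: [0.4831, 0.3019, 0.271]
ee_rot: [-3.141, -0.001, 0.529]
wrist_force: [0.1, 1.5, 1.8]
width: 0.0002
finger_force: 0.8
```

>>> {"op": "play_rows", "data": {
  "translation": [
    [0,0,-0.05],
    [0,0,0]
  ],
  "twist": [
    [0,0,0],
    [0,0,0]
  ],
  "gripper": [-1,-1]
}}

```text
time: 13.5
tool_pos: [0.4826, 0.3016, 0.2723]
ee_rot: [-3.141, 0.002, 0.529]
wrist_force: [-0.6, 0.5, -0.1]
width: 0.0
finger_force: 0.0
```

>>> {"op": "play_rows", "data": {
  "translation": [
    [0,0,-0.05],
    [0,0,0]
  ],
  "twist": [
    [0,0,0],
    [0,0,0]
  ],
  "gripper": [-1,-1]
}}

```text
time: 13.7
tool_pos: [0.4827, 0.3017, 0.2748]
ee_rot: [3.142, 0.001, 0.529]
wrist_force: [0.8, 1.2, 0.3]
width: 0.0005
finger_force: 0.0
```

Force fades out about 6 mm above the hard stop, so that was the button's full travel, pressed with 17 N. I'll retreat and hand in.

>>> {"op": "play_rows", "data": {
  "translation": [
    [0,0,-0.4],
    [0,0,-0.8],
    [0,0,-0.8],
    [0,0,0],
    [0,0,0],
    [0,0,0]
  ],
  "twist": [
    [0,0,0],
    [0,0,0],
    [0,0,0],
    [0,0,0],
    [0,0,0],
    [0,0,0]
  ],
  "gripper": [-1,-1,-1,-1,-1,-1]
}}

```text
time: 14.3
tool_pos: [0.4825, 0.3015, 0.3531]
ee_rot: [-3.141, 0.003, 0.529]
wrist_force: [0.3, 0.0, -0.4]
width: 0.0005
finger_force: 0.0
```

```bash
python3 t.py; python3 -c "
from h import *
print(robot.close_job())"
```

```text
14.3 yaw 0.529 tq [ 0.002 -0.005  0.019] F [ 0.3  0.  -0.4]
the job is handed in; nothing more can be done
None
```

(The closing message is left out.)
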